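Thread the compression spring onto the toothed rod of the demonstration stand

TASK

Set up the spring stand for the next lesson: pick up the blue-ended compression spring, keep it upright and thread it, foot end down, over the rod; wherever it snags on the rod's toothed collars press only lightly and twist it a little, stopping as soon as it slips through. When its foot sits on the base, press it gently down until the coils have visibly closed up by more than half of their travel, then let go and leave it standing home on the rod. Never force it, and leave the jar, the dropper bottle and the eyepiece where they are.

Things in the scene. Friction and masses are not known exactly. Their poses are not given: they have to be found in the camera images.
- stand: the fixed spring stand: grey square base plate 110 x 110 mm with low feet and four flat screws, a dark steel seat disc (diameter 54) on it and an upright steel rod in the middle; origin at the centre of its underside on the worktop, z up along the rod. It may stand on either side of the table
- rod_seat (a point): centre of the seat disc's top, 18 mm above the worktop, on the rod's axis: where the spring's foot must end; z up
- rod_tip (a point): top of the rod, 84 mm above rod_seat, on its axis. The rod is 16 mm in diameter, tapered to 8 mm over its last 12 mm. It is turned in its base to an unknown angle (no listed orientation shows it) and held there by stiff friction, 0.4 N m. Twisting on after the spring's tang has dropped into a gap drives it against a tooth and counts as forcing it
- collar_upper (a point): centre of the flat top of the rod's upper brass toothed collar, 64 mm above rod_seat: 29 mm outer diameter, 6 mm thick, 5 wedge-shaped teeth 72 degrees apart, with open radial gaps 6 mm wide between them down to nearly the rod's own surface. Its turn is unknown
- collar_lower (a point): centre of the flat top of the lower toothed collar, 34 mm above rod_seat: the same as the upper one, but its teeth are staggered by 36 degrees (they stand under the upper one's gaps)
- spring: the loose compression spring, 0.12 kg, standing upright on the worktop, foot down: outer diameter 40, inner diameter 33, height 75 mm; blue plastic grip collar over its top 23 mm, open steel coils, blue foot ring over its lowest 12 mm. Origin at the centre of its underside when relaxed, z up along its axis. Grip it round its sides anywhere above 25 mm over its foot
- spring_center (a point): the spring's centre, on its axis, half-way up, 37.5 mm above its relaxed underside; fixed to the upper (grip collar) part
- spring_foot (a point): centre of the foot ring's underside, 37.5 mm below spring_center when relaxed. The foot slides up by at most 8 mm against 3 N preload plus 0.6 N per mm (7.8 N fully closed, then solid) and turns with the grip. One steel tang in it, 3 mm wide, on its +x side, points inward to 10 mm from the axis, underside 1 mm above the foot's: it must pass a gap of each collar
- jar_center (a point): centre of the white-capped specimen jar, 56 mm in diameter, 72 high, a bystander standing at the back
- dropper_center (a point): centre of the brown dropper bottle with red collar and black bulb, 33 mm in diameter, 100 high, a bystander
- eyepiece_center (a point): centre of the black microscope eyepiece, 30 mm in diameter, 42 high, a bystander

How it is judged:
On the way, in this order (a step that is already met when the one before it is completed fails the run):
1. the spring's foot has slipped past the upper toothed collar (z of spring_foot in the frame of rod_seat below 0.06 m and horizontal distance between spring_foot and rod_seat below 0.006 m), for 0.1 s.
2. the foot has slipped past the lower toothed collar (z of spring_foot in the frame of rod_seat below 0.028 m and horizontal distance between spring_foot and rod_seat below 0.006 m), for 0.1 s.
3. the spring is pressed on its seat until the coils have closed by more than half of their travel (z of spring_foot in the frame of rod_seat below 0.003 m and distance between spring_foot and spring_center below 0.0335 m), for 0.1 s.
At the end, for the whole second after the job is handed in: the spring stands on the rod, foot down: the foot within 3 mm of the seat's height and 5 mm of the rod's axis, upright within 0.1 rad, relaxed again (foot to centre over 34.5 mm), at rest and released (z of spring_foot in the frame of rod_seat below 0.003 m and horizontal distance between spring_foot and rod_seat below 0.005 m and distance between spring_foot and spring_center above 0.0345 m and angle between spring_center's own z axis and vertical below 0.1 rad and linear speed of spring below 0.01 m/s); the robot touches nothing.
It fails at once if the spring is forced: more than 20 N between the spring and the stand or its rod (contact force between spring and stand above 20 N).
It fails at once if the spring is tipped by more than 30 degrees (angle between spring_center's own z axis and vertical above 0.52 rad).
It fails at once if the jar is moved by more than 20 mm (distance of jar_center from where it was at the start of the episode above 0.02 m).
It fails at once if the dropper bottle is moved by more than 20 mm (distance of dropper_center from where it was at the start of the episode above 0.02 m).
It fails at once if the eyepiece is moved by more than 20 mm (distance of eyepiece_center from where it was at the start of the episode above 0.02 m).
It also fails if it takes over 72 s, if anything falls off the work surface, if the arm or the gripper's body presses on something with over 40 N, if the wrist force passes 120 N, or if a joint passes its speed limit or range.

ROBOT

A 7-joint arm with a two-finger parallel gripper is mounted at the origin on a cart in front of the work surface, level with it; the furniture and walls round the work are solid. World frame = base frame: x ahead of the robot, y to its left, z up, the work surface at z = 0. Lengths are in m, angles in rad, forces in N, time in s.
With the tool pointing down it reaches from about 0.375 to 0.925 m from the base axis. Payload 3.1 kg.
Tool frame: the origin (TCP) lies midway between the tips of the shut fingers; the grasp point (between the pads) lies 19 mm behind it; z points along the fingers, y is the line along which they close (so a half turn about z gives the same grasp; the last joint's range is limited). The gripper opens to 85 mm and grips with 20 to 120 N. Pads are 22 mm wide; open, the fingers measure 114 mm over their backs; the gripper's body (76 mm by 85 mm) begins 54 mm behind the grasp point. The pads swing forward as they close: fully open they stand 13 mm farther back than shut.
Start: joints at [-1.378, 0.383, 0.044, 1.598, -0.018, 1.161, -0.05], TCP at [0.186, 0.623, 0.231] pointing down, gripper open.
Joint ranges: [-2.61, 2.61], [-0.41, 2.15], [-1.48, 1.57], [0, 2.5], [-1.57, 4.71], [0.05, 1.97], [-2.85, 2.85]. Speed limits (rad/s): [2.79, 2.79, 3.14, 3.14, 3.14, 3.14, 3.14].

INTERFACE

Orientations are given as a 3x3 rotation matrix whose columns are the frame's x, y, z axes.
In Python, from cell import read_state, vision, ctrl gives the robot as it stands.
- The arm moves only by the tool apply_moves, never from a script. Its argument "commands" is a list of rows, each an object of numbers: "ax", "ay", "az": the turn, a rotation vector about the tool's x, y, z in degrees; "dx", "dy", "dz": the shift along the tool's x, y, z in m; "grip": the opening in per cent of the stroke, from 0 (shut) to 100 (fully open). A call has exactly 8 rows; each row is the pose to reach, as a shift and turn from the pose commanded when the call began, along the tool's axes at that moment; what a row does not reach only later rows make up. A row lasts 1/12 s, in which the tool goes at most 41.7 mm and 7.16 degrees, less where a joint would pass 70% of its speed; a pose out of reach is approached as far as the arm can. A call with a gripper value outside its range is refused whole. The fingers move at their own pace and stop on an object; "grip_force" is the grip in N (left out, the last holds). Time passes only in rows, so rows that repeat a pose let the fingers close, or fill a call up. It gives the time, the measured TCP pose, the force, the opening and the grip force at its end, in the units of the state.
- read_state(): the state, without advancing time (a new reading comes with each control period).
- vision.get_image(name): name is "side" or "top"; returns (picture, depth): 384x512x3 uint8, red, green, blue; 384x512 float32, m along the optical axis (not along the pixel's ray), 0 where there is no reading.
- vision.camera_info(name): a dict with "camera_matrix" (3x3 intrinsics, pixels), "dist_coeffs" ([k1, k2, p1, p2, k3] as OpenCV has them; the pictures are not rectified), "cam_to_world" (4x4, takes a point from camera to world coordinates). Camera axes: x right, y down, z forward; pixel columns grow to the right and rows downward; lengths in m; the calibration is good to about 2 mm. A picture is of the moment at which its call begins. camera_info takes no time and is no camera call.
- ctrl.finish_job(): hands the job in; it is judged then, once.
The state is a dict: "time": time; "joint_positions": joint angles; "joint_vel": joint speeds; "joint_torque": joint torques, N m; "ee_pos": TCP position; "tool_rot": TCP orientation; "wrist_force": force on the tool from outside, world axes, zero at the start; "ft_torque": the same for the moment, N m; "width": finger opening in m; "gripper_force": force on a finger pad.
Only numpy, scipy, OpenCV 4.12 (cv2) and the standard library are available. Lean on these libraries where they do the work, as an engineer would, in place of code of your own. Each camera call takes 0.05 s, during which the arm holds its last target. There are 200 camera calls.

## Working session

There is one attempt and no reset: what is moved stays moved. The work goes in short steps, Python scripts to look and compute and a tool call to move; the robot and the scene stay as the last step left them, time stands still between calls to the robot, and variables do not carry over. Pictures are saved under pics/ and viewed, at most 10 in all, crops included, and the job is handed in when it is done.

Besides the shell and the picture viewer there is one more tool, called after ">>>" in YAML: its name, and indented under it one key for each argument. apply_moves: Moves the arm, as the interface text tells. Its arguments: {"type":"object","properties":{"commands":{"type":"array"},"grip_force":{"type":"number"}},"required":["commands"]}

```bash
mkdir -p pics
cat > h.py <<'E'
import numpy as np, cv2
from cell import read_state, vision, ctrl
def grab(n,tag):
    im,d=vision.get_image(n); cv2.imwrite(f'pics/{tag}.png',im[:,:,::-1]); np.save(f'pics/{tag}.npy',d); return im,d
def cloud(n,d):
    i=vision.camera_info(n); K=np.array(i['camera_matrix']);D=np.array(i['dist_coeffs']);T=np.array(i['cam_to_world'])
    h,w=d.shape; u,v=np.meshgrid(np.arange(w),np.arange(h))
    p=cv2.undistortPoints(np.stack([u,v],-1).reshape(-1,1,2).astype(np.float64),K,D).reshape(h,w,2)
    P=np.concatenate([p*d[...,None],d[...,None]],-1)
    return P@T[:3,:3].T+T[:3,3]
E
python3 - <<'E'
from h import *
ims=[]
for n in('side','top'):
    im,d=grab(n,n+'0'); i=vision.camera_info(n); print(n,np.round(i['camera_matrix'],1).tolist(),np.round(i['cam_to_world'],3).tolist())
s=read_state();print(s)
E
```

```text
side [[352.3, 0.0, 255.2], [0.0, 352.3, 187.6], [0.0, 0.0, 1.0]] [[-0.947, -0.134, 0.291, 0.377], [-0.32, 0.458, -0.829, 0.732], [-0.022, -0.879, -0.477, 0.487], [0.0, 0.0, 0.0, 1.0]]
top [[498.2, 0.0, 266.1], [0.0, 498.2, 184.7], [0.0, 0.0, 1.0]] [[0.019, -0.986, 0.168, 0.44], [-1.0, -0.019, 0.004, 0.013], [-0.001, -0.168, -0.986, 1.236], [0.0, 0.0, 0.0, 1.0]]
{'time': 0.1, 'joint_positions': array([-1.37774199,  0.3837609 ,  0.04383536,  1.59944039, -0.01790404,
        1.16122518, -0.04991771]), 'joint_vel': array([ 1.73788371e-04, -3.50135771e-04,  1.90109825e-03, -3.51507332e-03,
        4.05184626e-04, -2.86286770e-04,  8.30557496e-05]), 'joint_torque': array([ 2.68894051e-03, -4.34730256e+01,  1.02936231e+00, -2.50452965e+01,
        1.08951479e-02,  5.59375520e-03, -5.99507899e-06]), 'ee_pos': array([0.18615048, 0.62186132, 0.22999696]), 'tool_rot': array([[-9.58016851e-01,  2.86711312e-01, -5.80210201e-04],
       [ 2.86711872e-01,  9.58013924e-01, -2.37148955e-03],
       [-1.24083428e-04, -2.43828010e-03, -9.99997020e-01]]), 'wrist_force': array([ 0.04302747,  0.52922514, -0.32507175]), 'ft_torque': array([0.02679177, 0.03607814, 0.03160049]), 'gripper_force': 0.0, 'width': 0.08522802745855507}
```

View pics/side0.png

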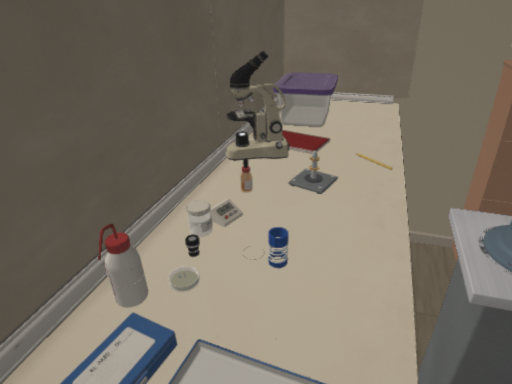

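View pics/top0.png

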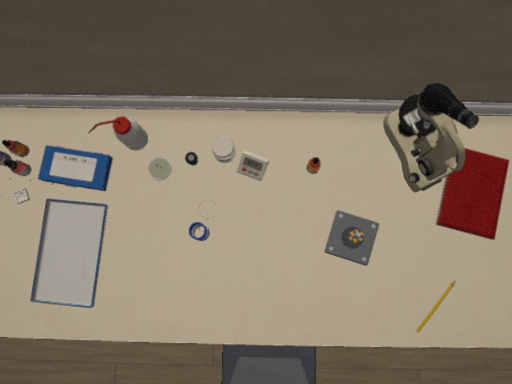

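The side view shows the blue spring at (278,247) and the stand at (314,178). In the top view the spring's ring is at (199,231) and the stand's rod at (353,236), with jar, dropper and eyepiece further back. Now crops and depth measurements.

Run:
```python
from h import *
from scipy.optimize import least_squares
t=cv2.imread('pics/top0.png'); s=cv2.imread('pics/side0.png')
f=lambda im,u,v,r:cv2.resize(im[v-r:v+r,u-r:u+r],(400,400),interpolation=cv2.INTER_CUBIC)
cv2.imwrite('pics/crop0.png',np.hstack([f(t,199,231,16),f(t,353,236,16)]))
P=cloud('top',np.load('pics/top0.npy')); Q=cloud('side',np.load('pics/side0.npy'))
def circ(X):
    r=least_squares(lambda p:np.hypot(X[:,0]-p[0],X[:,1]-p[1])-p[2],[*X.mean(0),.018],loss='soft_l1',f_scale=.002);return r.x
a=P[210:252,178:222].reshape(-1,3); m=(a[:,2]>.065)&(a[:,2]<.085); print('spring top',m.sum(),a[m].mean(0),circ(a[m][:,:2]))
c=s[...,::-1].astype(int); 
b=Q[220:275,260:298].reshape(-1,3); m=(b[:,2]>.01)&(b[:,2]<.08);print('side',m.sum(),b[m].mean(0),circ(b[m][:,:2]),b[m][:,2].max())
a=P[205:270,320:385].reshape(-1,3)
for lo,hi in((.006,.015),(.016,.022),(.045,.056),(.075,.088),(.09,.11)):
    m=(a[:,2]>lo)&(a[:,2]<hi);x=a[m]
    if len(x): print(lo,len(x),x.mean(0),(x.max(0)+x.min(0))/2, circ(x[:,:2]) if len(x)>4 else '')
b=Q[140:195,285:340].reshape(-1,3)
for lo,hi in((.045,.056),(.06,.07),(.075,.088),(.09,.11)):
    m=(b[:,2]>lo)&(b[:,2]<hi);x=b[m]
    if len(x): print('s',lo,len(x),x.mean(0),(x.max(0)+x.min(0))/2)
for n,u,v in(('jar',223,148),('drop',314,165),('eye',191,158)):print(n,P[v,u])
```

```text
spring top 89 [0.52654503 0.17663587 0.0751869 ] [0.52663739 0.17606553 0.01832769]
side 584 [0.52363862 0.18325267 0.05020856] [0.52476293 0.1797251  0.01829528] 0.07566683143940978
0.006 838 [ 0.5193515  -0.19520835  0.01268557] [ 0.52489137 -0.19621956  0.01050378] [ 0.52109002 -0.19336365  0.04952207]
0.016 738 [ 0.52150139 -0.19047615  0.01808133] [ 0.52106992 -0.19323449  0.01899588] [ 0.52489303 -0.19730918  0.03982963]
0.045 22 [ 0.5196474  -0.18710846  0.05228275] [ 0.52069266 -0.19307895  0.05211932] [ 0.52167822 -0.19424667  0.01322386]
0.075 56 [ 0.52103237 -0.19183231  0.08299998] [ 0.52204145 -0.19287511  0.08233758] [ 0.5217411  -0.19375599  0.01152895]
0.09 37 [ 0.52107901 -0.19202823  0.09849567] [ 0.52146004 -0.19283053  0.0975293 ] [ 0.52125011 -0.19254039  0.00509428]
s 0.045 51 [ 0.5536748  -0.23533451  0.04999525] [ 0.57900833 -0.27763614  0.05045643]
s 0.06 21 [ 0.51862396 -0.18769479  0.06483145] [ 0.5186083  -0.18823167  0.0649022 ]
s 0.075 44 [ 0.51822774 -0.18698422  0.08106345] [ 0.5193219  -0.18990391  0.08150076]
s 0.09 23 [ 0.51906601 -0.18952889  0.09606735] [ 0.51887179 -0.19073336  0.09611589]
jar [0.72466201 0.12265488 0.07511366]
drop [ 0.68779152 -0.09564589  0.07253546]
eye [0.70705032 0.20430809 0.03781376]
```

View pics/crop0.png

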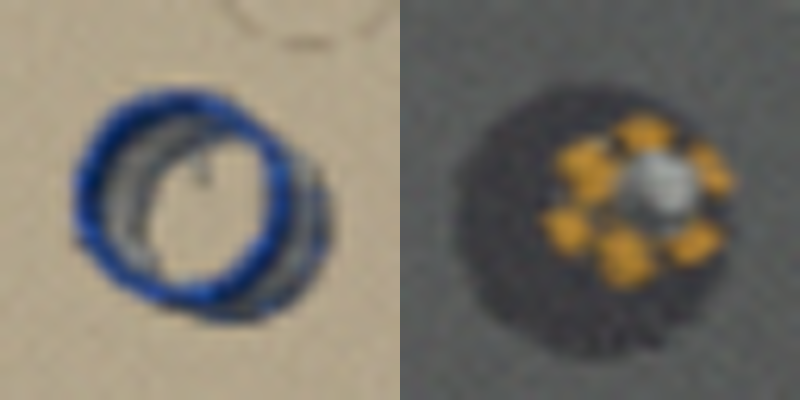

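In the crop, the tang shows at (203,170) with the foot centre near (230,222), so it sits at about +27° from world x. The collar teeth are visible around the rod, so I'll fit their phase.

```bash
cat > fit.py <<'E'
from h import *
i=vision.camera_info('top');K=np.array(i['camera_matrix']);D=np.array(i['dist_coeffs']);T=np.linalg.inv(np.array(i['cam_to_world']))
def proj(X,Ti=T): 
    return cv2.projectPoints(np.asarray(X,float),cv2.Rodrigues(Ti[:3,:3])[0],Ti[:3,3],K,D)[0][:,0]
E
python3 - <<'E'
from fit import *
im=cv2.imread('pics/top0.png')[...,::-1].astype(float)
S=8;u0,v0=340,222;W=28
crop=im[v0:v0+W,u0:u0+W]; br=np.clip((crop[...,0]-crop[...,2])/100,0,1)
def teeth(cx,cy,z,ph):
    o=[]
    for k in range(5):
        a0=ph+k*72; r0,r1=.0095,.0145
        h0=36-np.degrees(np.arcsin(.003/r0));h1=36-np.degrees(np.arcsin(.003/r1))
        pts=[(r0,a0-h0)]+[(r1,a0+t) for t in np.linspace(-h1,h1,8)]+[(r0,a0+h0)]
        o.append(np.array([[cx+r*np.cos(np.radians(a)),cy+r*np.sin(np.radians(a)),z] for r,a in pts]))
    return o
def render(cx,cy,ph):
    M=np.zeros((W*S,W*S),np.float32)
    for z,p in((.052,ph+36),(.082,ph)):
        if z==.082:
            cv2.fillPoly(M,[np.int32((proj([[cx+.0082*np.cos(a),cy+.0082*np.sin(a),.083] for a in np.linspace(0,6.28,20)])-[u0-.5,v0-.5])*S)],0)
        for t in teeth(cx,cy,z,p):
            if z==.082:
                cv2.fillPoly(M,[np.int32((proj(t-[0,0,.006])-[u0-.5,v0-.5])*S)],.8)
            cv2.fillPoly(M,[np.int32((proj(t)-[u0-.5,v0-.5])*S)],1)
    c=[]
    for z,r in((.085,.008),(.09,.008),(.096,.0067),(.102,.004)):
        cv2.fillPoly(M,[np.int32((proj([[cx+r*np.cos(a),cy+r*np.sin(a),z] for a in np.linspace(0,6.28,20)])-[u0-.5,v0-.5])*S)],0)
    return cv2.GaussianBlur(cv2.resize(M,(W,W),interpolation=cv2.INTER_AREA),(0,0),.5)
res=[]
for cx in np.arange(.517,.527,.001):
  for cy in np.arange(-.198,-.187,.001):
    for ph in range(0,72,4):
      R=render(cx,cy,ph); res.append((np.corrcoef(R.ravel(),br.ravel())[0,1],cx,cy,ph))
res.sort(reverse=True)
for r in res[:8]:print(np.round(r,4))
_,cx,cy,_=res[0]
print([(ph,round(max(r[0] for r in res if r[3]==ph),3)) for ph in range(0,72,4)])
# spring tang: dark/grey search by depth+proj
print(proj([[.526,.177,.075],[.526,.177,.0]]))
E
```

```text
[ 0.9569  0.522  -0.195   4.    ]
[ 0.9528  0.522  -0.195   8.    ]
[ 0.9479  0.522  -0.194   4.    ]
[ 0.9474  0.522  -0.194   8.    ]
[ 0.9317  0.522  -0.195   0.    ]
[ 0.9285  0.522  -0.195  12.    ]
[ 0.926  0.521 -0.195  4.   ]
[ 0.9241  0.522  -0.194  12.    ]
[(0, np.float64(0.932)), (4, np.float64(0.957)), (8, np.float64(0.953)), (12, np.float64(0.928)), (16, np.float64(0.885)), (20, np.float64(0.833)), (24, np.float64(0.773)), (28, np.float64(0.726)), (32, np.float64(0.689)), (36, np.float64(0.655)), (40, np.float64(0.641)), (44, np.float64(0.644)), (48, np.float64(0.66)), (52, np.float64(0.689)), (56, np.float64(0.725)), (60, np.float64(0.773)), (64, np.float64(0.832)), (68, np.float64(0.887))]
[[196.84344415 230.54415682]
 [201.02197943 232.88428225]]
```

Teeth sit at 6°, so the upper gaps are at 42° mod 72 and the lower gaps at 6° mod 72. The stand is at about (0.522, -0.194) and the spring at (0.5265, 0.177). Moving above the spring.

>>> apply_moves:
  commands:
    - {"dx": -0.028,"dy": -0.02,"dz": 0.005,"az": 3.4,"grip": 100}
    - {"dx": -0.056,"dy": -0.04,"dz": 0.01,"az": 6.8,"grip": 100}
    - {"dx": -0.084,"dy": -0.061,"dz": 0.015,"az": 10.2,"grip": 100}
    - {"dx": -0.112,"dy": -0.082,"dz": 0.02,"az": 13.6,"grip": 100}
    - {"dx": -0.14,"dy": -0.102,"dz": 0.025,"az": 17,"grip": 100}
    - {"dx": -0.168,"dy": -0.123,"dz": 0.03,"az": 20.4,"grip": 100}
    - {"dx": -0.197,"dy": -0.143,"dz": 0.035,"az": 23.8,"grip": 100}
    - {"dx": -0.227,"dy": -0.164,"dz": 0.04,"az": 27,"grip": 100}
  grip_force: 30

```text
schema error: expected keys ax, ay, az, dx, dy, dz, grip
```

>>> apply_moves:
  commands:
    - {"ax": 0,"ay": 0,"dx": -0.028,"dy": -0.02,"dz": 0.005,"az": 3.4,"grip": 100}
    - {"ax": 0,"ay": 0,"dx": -0.056,"dy": -0.04,"dz": 0.01,"az": 6.8,"grip": 100}
    - {"ax": 0,"ay": 0,"dx": -0.084,"dy": -0.061,"dz": 0.015,"az": 10.2,"grip": 100}
    - {"ax": 0,"ay": 0,"dx": -0.112,"dy": -0.082,"dz": 0.02,"az": 13.6,"grip": 100}
    - {"ax": 0,"ay": 0,"dx": -0.14,"dy": -0.102,"dz": 0.025,"az": 17,"grip": 100}
    - {"ax": 0,"ay": 0,"dx": -0.168,"dy": -0.123,"dz": 0.03,"az": 20.4,"grip": 100}
    - {"ax": 0,"ay": 0,"dx": -0.197,"dy": -0.143,"dz": 0.035,"az": 23.8,"grip": 100}
    - {"ax": 0,"ay": 0,"dx": -0.227,"dy": -0.164,"dz": 0.04,"az": 27,"grip": 100}
  grip_force: 30

```text
time: 0.77
ee_pos: [0.357, 0.399, 0.1906]
tool_rot: [[-0.722, 0.692, -0.001], [0.692, 0.722, -0.0], [0.0, -0.001, -1.0]]
wrist_force: [1.3, 1.5, -0.1]
width: 0.0855
gripper_force: 0.0
```

>>> apply_moves:
  commands:
    - {"ax": 0,"ay": 0,"dx": -0.036,"dy": -0.006,"dz": 0.005,"az": 4,"grip": 100}
    - {"ax": 0,"ay": 0,"dx": -0.075,"dy": -0.012,"dz": 0.01,"az": 8,"grip": 100}
    - {"ax": 0,"ay": 0,"dx": -0.114,"dy": -0.018,"dz": 0.015,"az": 12,"grip": 100}
    - {"ax": 0,"ay": 0,"dx": -0.153,"dy": -0.024,"dz": 0.02,"az": 16,"grip": 100}
    - {"ax": 0,"ay": 0,"dx": -0.192,"dy": -0.03,"dz": 0.025,"az": 20,"grip": 100}
    - {"ax": 0,"ay": 0,"dx": -0.231,"dy": -0.036,"dz": 0.03,"az": 24,"grip": 100}
    - {"ax": 0,"ay": 0,"dx": -0.266,"dy": -0.041,"dz": 0.035,"az": 28,"grip": 100}
    - {"ax": 0,"ay": 0,"dx": -0.276,"dy": -0.043,"dz": 0.04,"az": 28,"grip": 100}

```text
time: 1.43
ee_pos: [0.5304, 0.1714, 0.1513]
tool_rot: [[-0.304, 0.953, 0.003], [0.953, 0.304, -0.004], [-0.005, 0.002, -1.0]]
wrist_force: [-0.7, -0.7, -0.9]
width: 0.0853
gripper_force: 0.0
```

>>> apply_moves:
  commands:
    - {"ax": 0,"ay": 0,"dx": 0,"dy": 0,"dz": 0,"az": 0,"grip": 100}
    - {"ax": 0,"ay": 0,"dx": 0,"dy": 0,"dz": 0.02,"az": 0,"grip": 100}
    - {"ax": 0,"ay": 0,"dx": 0,"dy": 0,"dz": 0.04,"az": 0,"grip": 100}
    - {"ax": 0,"ay": 0,"dx": 0,"dy": 0,"dz": 0.06,"az": 0,"grip": 100}
    - {"ax": 0,"ay": 0,"dx": 0,"dy": 0,"dz": 0.08,"az": 0,"grip": 100}
    - {"ax": 0,"ay": 0,"dx": 0,"dy": 0,"dz": 0.1,"az": 0,"grip": 100}
    - {"ax": 0,"ay": 0,"dx": 0,"dy": 0,"dz": 0.108,"az": 0,"grip": 100}
    - {"ax": 0,"ay": 0,"dx": 0,"dy": 0,"dz": 0.11,"az": 0,"grip": 100}

```text
time: 2.1
ee_pos: [0.5239, 0.1802, 0.0392]
tool_rot: [[-0.318, 0.948, -0.005], [0.948, 0.318, -0.001], [0.001, -0.005, -1.0]]
wrist_force: [0.1, -0.4, 0.4]
width: 0.0852
gripper_force: 0.0
```

>>> apply_moves:
  commands:
    - {"ax": 0,"ay": 0,"dx": -0.002,"dy": 0.001,"dz": 0,"az": 0,"grip": 70}
    - {"ax": 0,"ay": 0,"dx": -0.002,"dy": 0.001,"dz": 0,"az": 0,"grip": 60}
    - {"ax": 0,"ay": 0,"dx": -0.002,"dy": 0.001,"dz": 0,"az": 0,"grip": 55}
    - {"ax": 0,"ay": 0,"dx": -0.002,"dy": 0.001,"dz": 0,"az": 0,"grip": 50}
    - {"ax": 0,"ay": 0,"dx": -0.002,"dy": 0.001,"dz": 0,"az": 0,"grip": 45}
    - {"ax": 0,"ay": 0,"dx": -0.002,"dy": 0.001,"dz": 0,"az": 0,"grip": 30}
    - {"ax": 0,"ay": 0,"dx": -0.002,"dy": 0.001,"dz": 0,"az": 0,"grip": 30}
    - {"ax": 0,"ay": 0,"dx": -0.002,"dy": 0.001,"dz": 0,"az": 0,"grip": 30}
  grip_force: 30

```text
time: 2.77
ee_pos: [0.529, 0.1775, 0.0418]
tool_rot: [[-0.315, 0.949, 0.001], [0.949, 0.315, 0.001], [0.0, 0.001, -1.0]]
wrist_force: [-0.4, -0.5, 2.5]
width: 0.0396
gripper_force: 31.2
```

Run:
```python
from h import *
s=read_state();print(s['ee_pos'],s['width'],s['gripper_force'],s['wrist_force'])
t,_=grab('top','t1');a,_=grab('side','s1')
f=lambda im,u,v,r:cv2.resize(im[v-r:v+r,u-r:u+r,::-1],(400,400),interpolation=cv2.INTER_CUBIC)
cv2.imwrite('pics/c1.png',np.hstack([f(t,199,231,25),f(a,278,247,35)]))
```

```text
[0.52898766 0.17753428 0.0418316 ] 0.03957187649679623 31.230995496734977 [-0.37644135 -0.50185661  2.47158802]
```

View pics/c1.png

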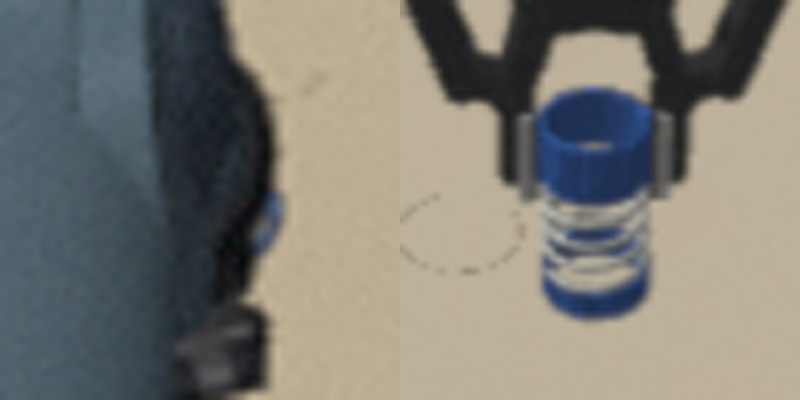

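The spring is gripped on its blue collar (width 39.6 mm), upright and roughly centred between the pads. Lifting.

>>> apply_moves:
  commands:
    - {"ax": 0,"ay": 0,"dx": 0,"dy": 0,"dz": -0.005,"az": 0,"grip": 30}
    - {"ax": 0,"ay": 0,"dx": 0,"dy": 0,"dz": -0.02,"az": 0,"grip": 30}
    - {"ax": 0,"ay": 0,"dx": 0,"dy": 0,"dz": -0.045,"az": 0,"grip": 30}
    - {"ax": 0,"ay": 0,"dx": 0,"dy": 0,"dz": -0.07,"az": 0,"grip": 30}
    - {"ax": 0,"ay": 0,"dx": 0,"dy": 0,"dz": -0.095,"az": 0,"grip": 30}
    - {"ax": 0,"ay": 0,"dx": 0,"dy": 0,"dz": -0.12,"az": 0,"grip": 30}
    - {"ax": 0,"ay": 0,"dx": 0,"dy": 0,"dz": -0.135,"az": 0,"grip": 30}
    - {"ax": 0,"ay": 0,"dx": 0,"dy": 0,"dz": -0.14,"az": 0,"grip": 30}
  grip_force: 40

```text
time: 3.53
ee_pos: [0.5298, 0.1776, 0.184]
tool_rot: [[-0.314, 0.949, 0.004], [0.949, 0.314, 0.002], [0.001, 0.004, -1.0]]
wrist_force: [-0.1, -0.5, -1.5]
width: 0.0394
gripper_force: 42.6
```

>>> apply_moves:
  commands:
    - {"ax": 0,"ay": 0,"dx": -0.012,"dy": -0.004,"dz": 0,"az": -1,"grip": 30}
    - {"ax": 0,"ay": 0,"dx": -0.035,"dy": -0.012,"dz": 0,"az": -2,"grip": 30}
    - {"ax": 0,"ay": 0,"dx": -0.06,"dy": -0.021,"dz": 0,"az": -3,"grip": 30}
    - {"ax": 0,"ay": 0,"dx": -0.085,"dy": -0.03,"dz": 0,"az": -4,"grip": 30}
    - {"ax": 0,"ay": 0,"dx": -0.11,"dy": -0.039,"dz": 0,"az": -6,"grip": 30}
    - {"ax": 0,"ay": 0,"dx": -0.135,"dy": -0.048,"dz": 0,"az": -8,"grip": 30}
    - {"ax": 0,"ay": 0,"dx": -0.16,"dy": -0.057,"dz": 0,"az": -9,"grip": 30}
    - {"ax": 0,"ay": 0,"dx": -0.185,"dy": -0.066,"dz": 0,"az": -10,"grip": 30}

```text
time: 4.2
ee_pos: [0.5222, -0.0204, 0.1798]
tool_rot: [[-0.476, 0.88, -0.003], [0.88, 0.476, -0.0], [0.001, -0.003, -1.0]]
wrist_force: [0.4, -0.5, -2.1]
width: 0.0389
gripper_force: 42.6
```

>>> apply_moves:
  commands:
    - {"ax": 0,"ay": 0,"dx": -0.022,"dy": -0.012,"dz": 0,"az": -1,"grip": 30}
    - {"ax": 0,"ay": 0,"dx": -0.045,"dy": -0.024,"dz": 0,"az": -2,"grip": 30}
    - {"ax": 0,"ay": 0,"dx": -0.07,"dy": -0.038,"dz": 0,"az": -3,"grip": 30}
    - {"ax": 0,"ay": 0,"dx": -0.095,"dy": -0.051,"dz": 0,"az": -4,"grip": 30}
    - {"ax": 0,"ay": 0,"dx": -0.118,"dy": -0.064,"dz": 0,"az": -5,"grip": 30}
    - {"ax": 0,"ay": 0,"dx": -0.138,"dy": -0.075,"dz": 0,"az": -6,"grip": 30}
    - {"ax": 0,"ay": 0,"dx": -0.148,"dy": -0.08,"dz": 0,"az": -6,"grip": 30}
    - {"ax": 0,"ay": 0,"dx": -0.153,"dy": -0.083,"dz": 0,"az": -6,"grip": 30}

```text
time: 4.87
ee_pos: [0.5221, -0.1953, 0.1802]
tool_rot: [[-0.561, 0.828, -0.002], [0.828, 0.561, -0.001], [0.001, -0.002, -1.0]]
wrist_force: [0.7, -0.2, -1.1]
width: 0.0396
gripper_force: 42.7
```

>>> apply_moves:
  commands:
    - {"ax": 0,"ay": 0,"dx": 0,"dy": 0,"dz": 0,"az": 0,"grip": 30}
    - {"ax": 0,"ay": 0,"dx": 0,"dy": 0,"dz": 0,"az": 0,"grip": 30}
    - {"ax": 0,"ay": 0,"dx": 0,"dy": 0,"dz": 0,"az": 0,"grip": 30}
    - {"ax": 0,"ay": 0,"dx": 0,"dy": 0,"dz": 0,"az": 0,"grip": 30}
    - {"ax": 0,"ay": 0,"dx": 0,"dy": 0,"dz": 0,"az": 0,"grip": 30}
    - {"ax": 0,"ay": 0,"dx": 0,"dy": 0,"dz": 0,"az": 0,"grip": 30}
    - {"ax": 0,"ay": 0,"dx": 0,"dy": 0,"dz": 0,"az": 0,"grip": 30}
    - {"ax": 0,"ay": 0,"dx": 0,"dy": 0,"dz": 0,"az": 0,"grip": 30}

```text
time: 5.53
ee_pos: [0.5236, -0.1929, 0.1814]
tool_rot: [[-0.564, 0.825, 0.0], [0.825, 0.564, 0.0], [-0.0, 0.0, -1.0]]
wrist_force: [0.2, 0.1, -1.3]
width: 0.0395
gripper_force: 42.7
```

Run:
```python
from h import *
s=read_state();print(s['ee_pos'],s['width'],s['wrist_force'],s['joint_positions'])
t,dt=grab('top','t2');a,d=grab('side','s2')
s=read_state();print(s['ee_pos'])
f=lambda im,u,v,r:cv2.resize(im[v-r:v+r,u-r:u+r,::-1],(400,400),interpolation=cv2.INTER_CUBIC)
cv2.imwrite('pics/c2.png',np.hstack([f(t,353,236,40),f(a,314,160,40)]))
```

```text
[ 0.52362461 -0.19287214  0.18135533] 0.03949138110462496 [ 0.19434707  0.10929777 -1.32880072] [-0.25419876  0.29859513  0.62474861  1.89442044 -0.20450065  1.01189669
  1.05854944]
[ 0.5235564  -0.19307809  0.18132105]
```

View pics/c2.png

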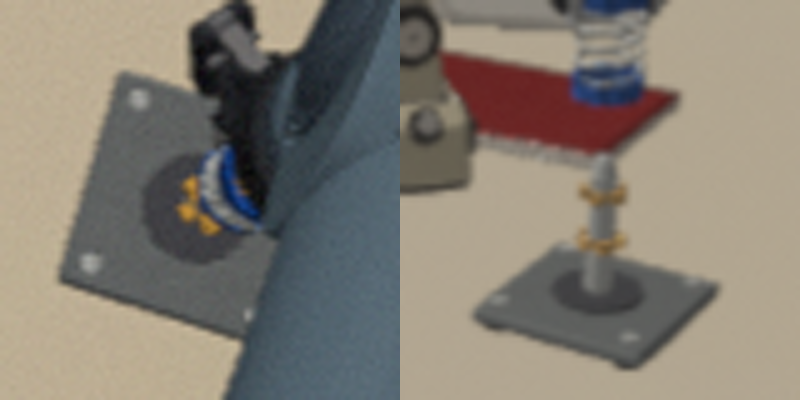

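The side crop shows the held spring with its foot at (607,90), just above the rod tip at (604,155) and nearly in line with the rod. Next I get the relative offset from side depth.

Run:
```python
from h import *
from scipy.optimize import least_squares
for n,t in(('side','s2'),('top','t2')):
    im=cv2.imread(f'pics/{t}.png')[...,::-1].astype(int); P=cloud(n,np.load(f'pics/{t}.npy'))
    blue=(im[...,2]-im[...,0]>50)&(np.hypot(P[...,0]-.522,P[...,1]+.194)<.035)
    cam=np.array(vision.camera_info(n)['cam_to_world'])[:2,3]
    def fit(X,r,x0=(.522,-.194)):
        return least_squares(lambda p:np.hypot(X[:,0]-p[0],X[:,1]-p[1])-r,x0,loss='soft_l1',f_scale=.001).x
    for lo,hi in((.135,.153),(.19,.215)):
        m=blue&(P[...,2]>lo)&(P[...,2]<hi); X=P[m]
        if len(X)>5:print(n,'spring',lo,len(X),X[:,2].min(),X[:,2].max(),fit(X,.02))
    for lo,hi,r in((.06,.074,.008),(.025,.045,.008)):
        m=(np.hypot(P[...,0]-.522,P[...,1]+.194)<.02)&(P[...,2]>lo)&(P[...,2]<hi);X=P[m]
        if len(X)>5:print(n,'rod',lo,len(X),fit(X,r),'lateral mean',X.mean(0))
```

```text
side spring 0.135 21 0.13997118835958416 0.14979529867793234 [ 0.52017049 -0.19291891]
side spring 0.19 74 0.19287857274527398 0.21443941683863788 [ 0.52633602 -0.1903824 ]
side rod 0.06 23 [ 0.51944892 -0.19365528] lateral mean [ 0.51821785 -0.18785587  0.06674144]
side rod 0.025 30 [ 0.51981605 -0.19315291] lateral mean [ 0.5186693  -0.18693582  0.03384147]
top spring 0.19 15 0.20643940454648235 0.21494697109550343 [ 0.52347029 -0.19295907]
```

The foot is aligned with the rod to within about 1 mm. Descending to just above the upper collar.

>>> apply_moves:
  commands:
    - {"ax": 0,"ay": 0,"dx": 0,"dy": 0,"dz": 0.006,"az": 0,"grip": 30}
    - {"ax": 0,"ay": 0,"dx": 0,"dy": 0,"dz": 0.014,"az": 0,"grip": 30}
    - {"ax": 0,"ay": 0,"dx": 0,"dy": 0,"dz": 0.022,"az": 0,"grip": 30}
    - {"ax": 0,"ay": 0,"dx": 0,"dy": 0,"dz": 0.03,"az": 0,"grip": 30}
    - {"ax": 0,"ay": 0,"dx": 0,"dy": 0,"dz": 0.038,"az": 0,"grip": 30}
    - {"ax": 0,"ay": 0,"dx": 0,"dy": 0,"dz": 0.046,"az": 0,"grip": 30}
    - {"ax": 0,"ay": 0,"dx": 0,"dy": 0,"dz": 0.051,"az": 0,"grip": 30}
    - {"ax": 0,"ay": 0,"dx": 0,"dy": 0,"dz": 0.053,"az": 0,"grip": 30}

```text
time: 6.3
ee_pos: [0.5227, -0.1929, 0.1268]
tool_rot: [[-0.564, 0.826, -0.002], [0.826, 0.564, 0.0], [0.002, -0.002, -1.0]]
wrist_force: [-1.5, -0.1, -1.6]
width: 0.0395
gripper_force: 42.7
```

>>> apply_moves:
  commands:
    - {"ax": 0,"ay": 0,"dx": 0,"dy": 0,"dz": 0.0,"az": 0,"grip": 30}
    - {"ax": 0,"ay": 0,"dx": 0,"dy": 0,"dz": 0.001,"az": 0,"grip": 30}
    - {"ax": 0,"ay": 0,"dx": 0,"dy": 0,"dz": 0.002,"az": 0,"grip": 30}
    - {"ax": 0,"ay": 0,"dx": 0,"dy": 0,"dz": 0.003,"az": 0,"grip": 30}
    - {"ax": 0,"ay": 0,"dx": 0,"dy": 0,"dz": 0.004,"az": 0,"grip": 30}
    - {"ax": 0,"ay": 0,"dx": 0,"dy": 0,"dz": 0.005,"az": 0,"grip": 30}
    - {"ax": 0,"ay": 0,"dx": 0,"dy": 0,"dz": 0.006,"az": 0,"grip": 30}
    - {"ax": 0,"ay": 0,"dx": 0,"dy": 0,"dz": 0.006,"az": 0,"grip": 30}

```text
time: 6.97
ee_pos: [0.5234, -0.193, 0.1221]
tool_rot: [[-0.564, 0.826, -0.0], [0.826, 0.564, 0.0], [0.0, -0.0, -1.0]]
wrist_force: [-0.1, 0.3, -1.5]
width: 0.0395
gripper_force: 42.7
```

>>> apply_moves:
  commands:
    - {"ax": 0,"ay": 0,"dx": 0,"dy": 0,"dz": 0.0005,"az": 0,"grip": 30}
    - {"ax": 0,"ay": 0,"dx": 0,"dy": 0,"dz": 0.001,"az": 0,"grip": 30}
    - {"ax": 0,"ay": 0,"dx": 0,"dy": 0,"dz": 0.0015,"az": 0,"grip": 30}
    - {"ax": 0,"ay": 0,"dx": 0,"dy": 0,"dz": 0.002,"az": 0,"grip": 30}
    - {"ax": 0,"ay": 0,"dx": 0,"dy": 0,"dz": 0.0025,"az": 0,"grip": 30}
    - {"ax": 0,"ay": 0,"dx": 0,"dy": 0,"dz": 0.003,"az": 0,"grip": 30}
    - {"ax": 0,"ay": 0,"dx": 0,"dy": 0,"dz": 0.003,"az": 0,"grip": 30}
    - {"ax": 0,"ay": 0,"dx": 0,"dy": 0,"dz": 0.003,"az": 0,"grip": 30}

```text
time: 7.63
ee_pos: [0.5235, -0.1932, 0.1192]
tool_rot: [[-0.564, 0.826, -0.0], [0.826, 0.564, -0.0], [0.0, -0.0, -1.0]]
wrist_force: [-0.7, -0.3, -1.6]
width: 0.0394
gripper_force: 42.7
```

>>> apply_moves:
  commands:
    - {"ax": 0,"ay": 0,"dx": 0,"dy": 0,"dz": 0.0015,"az": 0,"grip": 30}
    - {"ax": 0,"ay": 0,"dx": 0,"dy": 0,"dz": 0.003,"az": 0,"grip": 30}
    - {"ax": 0,"ay": 0,"dx": 0,"dy": 0,"dz": 0.0045,"az": 0,"grip": 30}
    - {"ax": 0,"ay": 0,"dx": 0,"dy": 0,"dz": 0.006,"az": 0,"grip": 30}
    - {"ax": 0,"ay": 0,"dx": 0,"dy": 0,"dz": 0.0075,"az": 0,"grip": 30}
    - {"ax": 0,"ay": 0,"dx": 0,"dy": 0,"dz": 0.009,"az": 0,"grip": 30}
    - {"ax": 0,"ay": 0,"dx": 0,"dy": 0,"dz": 0.0105,"az": 0,"grip": 30}
    - {"ax": 0,"ay": 0,"dx": 0,"dy": 0,"dz": 0.012,"az": 0,"grip": 30}

```text
time: 8.3
ee_pos: [0.5235, -0.1932, 0.1071]
tool_rot: [[-0.564, 0.826, -0.0], [0.826, 0.564, -0.0], [0.0, -0.0, -1.0]]
wrist_force: [-0.3, 0.0, -1.0]
width: 0.0392
gripper_force: 42.7
```

Run:
```python
from h import *
s=read_state();print(s['ee_pos'],s['wrist_force'],s['ft_torque'])
a,d=grab('side','s3');P=cloud('side',d)
blue=(a[...,2].astype(int)-a[...,0]>50)&(np.hypot(P[...,0]-.522,P[...,1]+.194)<.035)
z=P[blue][:,2];print(np.histogram(z,bins=np.arange(.04,.16,.005)))
cv2.imwrite('pics/c3.png',cv2.resize(a[115:195,274:354,::-1],(480,480),interpolation=cv2.INTER_CUBIC))
```

```text
[ 0.52347429 -0.19315822  0.10707595] [-0.2865697   0.04933611 -1.00624591] [-0.04197048 -0.03471777  0.02424529]
(array([ 0,  0,  0,  0,  0,  7,  5,  1,  0,  0,  0,  0,  0,  0,  0,  3, 10,
       16, 20, 25,  3,  0,  0]), array([0.04 , 0.045, 0.05 , 0.055, 0.06 , 0.065, 0.07 , 0.075, 0.08 ,
       0.085, 0.09 , 0.095, 0.1  , 0.105, 0.11 , 0.115, 0.12 , 0.125,
       0.13 , 0.135, 0.14 , 0.145, 0.15 , 0.155]))
```

View pics/c3.png

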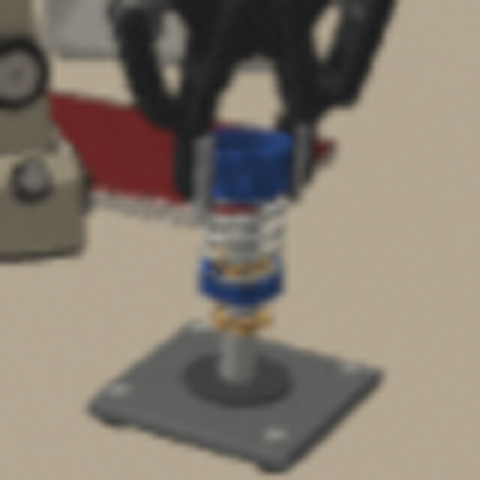

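The foot slipped past the upper collar with no snag: it is at 65 mm, with the brass collar now visible inside the coils. I twist 36° in the free space between collars, then lower.

>>> apply_moves:
  commands:
    - {"ax": 0,"ay": 0,"dx": 0,"dy": 0,"dz": 0.001,"az": 4,"grip": 30}
    - {"ax": 0,"ay": 0,"dx": 0,"dy": 0,"dz": 0.002,"az": 9,"grip": 30}
    - {"ax": 0,"ay": 0,"dx": 0,"dy": 0,"dz": 0.003,"az": 14,"grip": 30}
    - {"ax": 0,"ay": 0,"dx": 0,"dy": 0,"dz": 0.003,"az": 19,"grip": 30}
    - {"ax": 0,"ay": 0,"dx": 0,"dy": 0,"dz": 0.003,"az": 24,"grip": 30}
    - {"ax": 0,"ay": 0,"dx": 0,"dy": 0,"dz": 0.003,"az": 29,"grip": 30}
    - {"ax": 0,"ay": 0,"dx": 0,"dy": 0,"dz": 0.003,"az": 33,"grip": 30}
    - {"ax": 0,"ay": 0,"dx": 0,"dy": 0,"dz": 0.003,"az": 36,"grip": 30}

```text
time: 9.02
ee_pos: [0.5236, -0.1931, 0.1042]
tool_rot: [[0.032, 0.999, -0.0], [0.999, -0.032, -0.0], [-0.0, -0.0, -1.0]]
wrist_force: [0.5, 0.1, -2.0]
width: 0.0395
gripper_force: 42.7
```

>>> apply_moves:
  commands:
    - {"ax": 0,"ay": 0,"dx": 0,"dy": 0,"dz": 0.0,"az": 0,"grip": 30}
    - {"ax": 0,"ay": 0,"dx": 0,"dy": 0,"dz": 0.0015,"az": 0,"grip": 30}
    - {"ax": 0,"ay": 0,"dx": 0,"dy": 0,"dz": 0.003,"az": 0,"grip": 30}
    - {"ax": 0,"ay": 0,"dx": 0,"dy": 0,"dz": 0.0045,"az": 0,"grip": 30}
    - {"ax": 0,"ay": 0,"dx": 0,"dy": 0,"dz": 0.006,"az": 0,"grip": 30}
    - {"ax": 0,"ay": 0,"dx": 0,"dy": 0,"dz": 0.0075,"az": 0,"grip": 30}
    - {"ax": 0,"ay": 0,"dx": 0,"dy": 0,"dz": 0.009,"az": 0,"grip": 30}
    - {"ax": 0,"ay": 0,"dx": 0,"dy": 0,"dz": 0.009,"az": 0,"grip": 30}

```text
time: 9.68
ee_pos: [0.5228, -0.1934, 0.0945]
tool_rot: [[0.029, 1.0, -0.001], [1.0, -0.029, -0.0], [-0.0, -0.001, -1.0]]
wrist_force: [-1.0, -1.3, -1.4]
width: 0.0394
gripper_force: 42.8
```

>>> apply_moves:
  commands:
    - {"ax": 0,"ay": 0,"dx": 0,"dy": 0,"dz": 0.0005,"az": 0,"grip": 30}
    - {"ax": 0,"ay": 0,"dx": 0,"dy": 0,"dz": 0.0015,"az": 0,"grip": 30}
    - {"ax": 0,"ay": 0,"dx": 0,"dy": 0,"dz": 0.0025,"az": 0,"grip": 30}
    - {"ax": 0,"ay": 0,"dx": 0,"dy": 0,"dz": 0.003,"az": 0,"grip": 30}
    - {"ax": 0,"ay": 0,"dx": 0,"dy": 0,"dz": 0.0035,"az": 0,"grip": 30}
    - {"ax": 0,"ay": 0,"dx": 0,"dy": 0,"dz": 0.004,"az": 0,"grip": 30}
    - {"ax": 0,"ay": 0,"dx": 0,"dy": 0,"dz": 0.004,"az": 0,"grip": 30}
    - {"ax": 0,"ay": 0,"dx": 0,"dy": 0,"dz": 0.004,"az": 0,"grip": 30}

```text
time: 10.35
ee_pos: [0.5233, -0.1939, 0.0912]
tool_rot: [[0.029, 1.0, -0.0], [1.0, -0.029, -0.001], [-0.001, -0.0, -1.0]]
wrist_force: [-2.3, -2.8, 0.3]
width: 0.0397
gripper_force: 43.0
```

>>> apply_moves:
  commands:
    - {"ax": 0,"ay": 0,"dx": 0,"dy": 0,"dz": 0,"az": 0,"grip": 30}
    - {"ax": 0,"ay": 0,"dx": 0,"dy": 0,"dz": 0.0005,"az": 0,"grip": 30}
    - {"ax": 0,"ay": 0,"dx": 0,"dy": 0,"dz": 0.001,"az": 0,"grip": 30}
    - {"ax": 0,"ay": 0,"dx": 0,"dy": 0,"dz": 0.001,"az": 0,"grip": 30}
    - {"ax": 0,"ay": 0,"dx": 0,"dy": 0,"dz": 0.001,"az": 0,"grip": 30}
    - {"ax": 0,"ay": 0,"dx": 0,"dy": 0,"dz": 0.001,"az": 0,"grip": 30}
    - {"ax": 0,"ay": 0,"dx": 0,"dy": 0,"dz": 0.001,"az": 0,"grip": 30}
    - {"ax": 0,"ay": 0,"dx": 0,"dy": 0,"dz": 0.001,"az": 0,"grip": 30}

```text
time: 11.02
ee_pos: [0.5233, -0.1938, 0.0903]
tool_rot: [[0.029, 1.0, -0.0], [1.0, -0.029, -0.001], [-0.001, -0.0, -1.0]]
wrist_force: [-3.6, -4.3, 1.2]
width: 0.0396
gripper_force: 43.2
```

Run:
```python
from h import *
from scipy.optimize import least_squares
s=read_state();print(s['ee_pos'],s['wrist_force'],s['ft_torque'])
a,d=grab('side','s4');P=cloud('side',d);a=a.astype(int)
blue=(a[...,2]-a[...,0]>50)&(np.hypot(P[...,0]-.522,P[...,1]+.194)<.035)
fit=lambda X,r:least_squares(lambda p:np.hypot(X[:,0]-p[0],X[:,1]-p[1])-r,(.522,-.194),loss='soft_l1',f_scale=.001).x
for lo,hi in((.04,.072),(.09,.13)):
    X=P[blue&(P[...,2]>lo)&(P[...,2]<hi)];print(len(X),X[:,2].min(),X[:,2].max(),fit(X,.02))
m=(np.hypot(P[...,0]-.522,P[...,1]+.194)<.02)&(P[...,2]>.022)&(P[...,2]<.042);print('rod',fit(P[m],.008))
```

```text
[ 0.52327628 -0.193815    0.09032457] [-3.61501906 -4.31806932  1.16564081] [-1.03050301  0.70636806  0.00809434]
14 0.05067138412165828 0.056664451711165686 [ 0.51987192 -0.19210738]
95 0.09816772496321807 0.12622663463144485 [ 0.52193308 -0.19178419]
rod [ 0.5198899  -0.19352602]
```

The force is mostly lateral (-3.6, -4.3 N), meaning the spring is about 1.5 mm off centre and rubbing on a collar. I ease it sideways before going on.

>>> apply_moves:
  commands:
    - {"ax": 0,"ay": 0,"dx": -0.0003,"dy": -0.0003,"dz": -0.0005,"az": 0,"grip": 30}
    - {"ax": 0,"ay": 0,"dx": -0.0006,"dy": -0.0006,"dz": -0.001,"az": 0,"grip": 30}
    - {"ax": 0,"ay": 0,"dx": -0.0009,"dy": -0.0008,"dz": -0.001,"az": 0,"grip": 30}
    - {"ax": 0,"ay": 0,"dx": -0.0013,"dy": -0.001,"dz": -0.001,"az": 0,"grip": 30}
    - {"ax": 0,"ay": 0,"dx": -0.0013,"dy": -0.001,"dz": -0.001,"az": 0,"grip": 30}
    - {"ax": 0,"ay": 0,"dx": -0.0013,"dy": -0.001,"dz": -0.001,"az": 0,"grip": 30}
    - {"ax": 0,"ay": 0,"dx": -0.0013,"dy": -0.001,"dz": -0.001,"az": 0,"grip": 30}
    - {"ax": 0,"ay": 0,"dx": -0.0013,"dy": -0.001,"dz": -0.001,"az": 0,"grip": 30}

```text
time: 11.73
ee_pos: [0.523, -0.1939, 0.0914]
tool_rot: [[0.028, 1.0, 0.001], [1.0, -0.028, 0.0], [0.0, 0.001, -1.0]]
wrist_force: [0.1, -2.7, -2.7]
width: 0.0394
gripper_force: 42.5
```

>>> apply_moves:
  commands:
    - {"ax": 0,"ay": 0,"dx": -0.0004,"dy": 0,"dz": 0,"az": 0,"grip": 30}
    - {"ax": 0,"ay": 0,"dx": -0.0008,"dy": 0,"dz": 0,"az": 0,"grip": 30}
    - {"ax": 0,"ay": 0,"dx": -0.0012,"dy": 0,"dz": 0,"az": 0,"grip": 30}
    - {"ax": 0,"ay": 0,"dx": -0.0014,"dy": 0,"dz": 0,"az": 0,"grip": 30}
    - {"ax": 0,"ay": 0,"dx": -0.0014,"dy": 0,"dz": 0,"az": 0,"grip": 30}
    - {"ax": 0,"ay": 0,"dx": -0.0014,"dy": 0,"dz": 0,"az": 0,"grip": 30}
    - {"ax": 0,"ay": 0,"dx": -0.0014,"dy": 0,"dz": 0,"az": 0,"grip": 30}
    - {"ax": 0,"ay": 0,"dx": -0.0014,"dy": 0,"dz": 0,"az": 0,"grip": 30}

```text
time: 12.4
ee_pos: [0.5224, -0.1955, 0.0912]
tool_rot: [[0.029, 1.0, -0.0], [1.0, -0.029, 0.0], [0.0, -0.0, -1.0]]
wrist_force: [-0.9, 0.4, -2.2]
width: 0.0392
gripper_force: 42.7
```

>>> apply_moves:
  commands:
    - {"ax": 0,"ay": 0,"dx": 0,"dy": 0,"dz": 0.0005,"az": 0,"grip": 30}
    - {"ax": 0,"ay": 0,"dx": 0,"dy": 0,"dz": 0.001,"az": 0,"grip": 30}
    - {"ax": 0,"ay": 0,"dx": 0,"dy": 0,"dz": 0.0015,"az": 0,"grip": 30}
    - {"ax": 0,"ay": 0,"dx": 0,"dy": 0,"dz": 0.002,"az": 0,"grip": 30}
    - {"ax": 0,"ay": 0,"dx": 0,"dy": 0,"dz": 0.0025,"az": 0,"grip": 30}
    - {"ax": 0,"ay": 0,"dx": 0,"dy": 0,"dz": 0.003,"az": 0,"grip": 30}
    - {"ax": 0,"ay": 0,"dx": 0,"dy": 0,"dz": 0.003,"az": 0,"grip": 30}
    - {"ax": 0,"ay": 0,"dx": 0,"dy": 0,"dz": 0.003,"az": 0,"grip": 30}

```text
time: 13.07
ee_pos: [0.5224, -0.1958, 0.0882]
tool_rot: [[0.029, 1.0, -0.0], [1.0, -0.029, 0.0], [0.0, -0.0, -1.0]]
wrist_force: [-0.0, -0.1, -2.3]
width: 0.0393
gripper_force: 42.7
```

The lateral load is gone and the tang is inside the lower gap with no vertical force. Continuing down.

>>> apply_moves:
  commands:
    - {"ax": 0,"ay": 0,"dx": 0,"dy": 0,"dz": 0.001,"az": 0,"grip": 30}
    - {"ax": 0,"ay": 0,"dx": 0,"dy": 0,"dz": 0.002,"az": 0,"grip": 30}
    - {"ax": 0,"ay": 0,"dx": 0,"dy": 0,"dz": 0.003,"az": 0,"grip": 30}
    - {"ax": 0,"ay": 0,"dx": 0,"dy": 0,"dz": 0.0045,"az": 0,"grip": 30}
    - {"ax": 0,"ay": 0,"dx": 0,"dy": 0,"dz": 0.006,"az": 0,"grip": 30}
    - {"ax": 0,"ay": 0,"dx": 0,"dy": 0,"dz": 0.007,"az": 0,"grip": 30}
    - {"ax": 0,"ay": 0,"dx": 0,"dy": 0,"dz": 0.008,"az": 0,"grip": 30}
    - {"ax": 0,"ay": 0,"dx": 0,"dy": 0,"dz": 0.008,"az": 0,"grip": 30}

```text
time: 13.73
ee_pos: [0.5222, -0.1957, 0.08]
tool_rot: [[0.029, 1.0, -0.001], [1.0, -0.029, 0.0], [0.0, -0.001, -1.0]]
wrist_force: [-0.4, -0.5, -1.4]
width: 0.0393
gripper_force: 42.7
```

Run:
```python
from h import *
s=read_state();print(s['ee_pos'],s['wrist_force'],s['ft_torque'])
a,d=grab('side','s5');P=cloud('side',d);b=a.astype(int)
blue=(b[...,2]-b[...,0]>50)&(np.hypot(P[...,0]-.522,P[...,1]+.194)<.035)
print(np.histogram(P[blue][:,2],bins=np.arange(.02,.14,.005)))
cv2.imwrite('pics/c5.png',cv2.resize(a[115:195,274:354,::-1],(480,480),interpolation=cv2.INTER_CUBIC))
```

```text
[ 0.52222806 -0.19573396  0.07999226] [-0.38661673 -0.47175845 -1.44615487] [ 0.02018101  0.02808735 -0.02647276]
(array([ 0,  0,  0,  3, 13,  3,  0,  0,  0,  0,  0,  0,  0,  0,  6, 14, 20,
       25, 19,  0,  0,  0,  0]), array([0.02 , 0.025, 0.03 , 0.035, 0.04 , 0.045, 0.05 , 0.055, 0.06 ,
       0.065, 0.07 , 0.075, 0.08 , 0.085, 0.09 , 0.095, 0.1  , 0.105,
       0.11 , 0.115, 0.12 , 0.125, 0.13 , 0.135]))
```

View pics/c5.png

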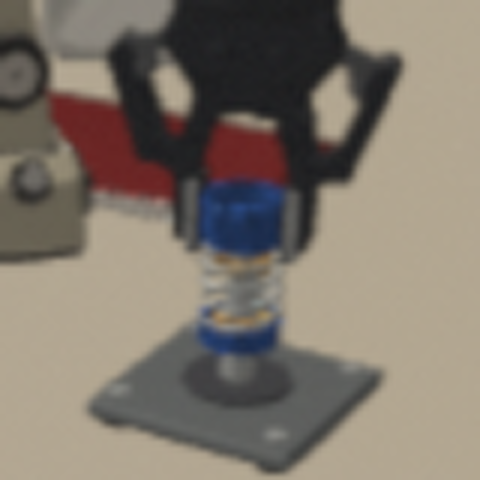

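The foot at (240,345) is below the lower collar, with both brass collars inside the coils. Lowering to just above the seat.

>>> apply_moves:
  commands:
    - {"ax": 0,"ay": 0,"dx": 0,"dy": 0,"dz": 0.002,"az": 0,"grip": 30}
    - {"ax": 0,"ay": 0,"dx": 0,"dy": 0,"dz": 0.0045,"az": 0,"grip": 30}
    - {"ax": 0,"ay": 0,"dx": 0,"dy": 0,"dz": 0.007,"az": 0,"grip": 30}
    - {"ax": 0,"ay": 0,"dx": 0,"dy": 0,"dz": 0.0095,"az": 0,"grip": 30}
    - {"ax": 0,"ay": 0,"dx": 0,"dy": 0,"dz": 0.012,"az": 0,"grip": 30}
    - {"ax": 0,"ay": 0,"dx": 0,"dy": 0,"dz": 0.0145,"az": 0,"grip": 30}
    - {"ax": 0,"ay": 0,"dx": 0,"dy": 0,"dz": 0.0165,"az": 0,"grip": 30}
    - {"ax": 0,"ay": 0,"dx": 0,"dy": 0,"dz": 0.0175,"az": 0,"grip": 30}

```text
time: 14.45
ee_pos: [0.5222, -0.1958, 0.0624]
tool_rot: [[0.029, 1.0, -0.001], [1.0, -0.029, 0.0], [0.0, -0.001, -1.0]]
wrist_force: [-0.8, -0.3, -1.6]
width: 0.0394
gripper_force: 42.7
```

>>> apply_moves:
  commands:
    - {"ax": 0,"ay": 0,"dx": 0,"dy": 0,"dz": 0,"az": 0,"grip": 30}
    - {"ax": 0,"ay": 0,"dx": 0,"dy": 0,"dz": 0.001,"az": 0,"grip": 30}
    - {"ax": 0,"ay": 0,"dx": 0,"dy": 0,"dz": 0.002,"az": 0,"grip": 30}
    - {"ax": 0,"ay": 0,"dx": 0,"dy": 0,"dz": 0.003,"az": 0,"grip": 30}
    - {"ax": 0,"ay": 0,"dx": 0,"dy": 0,"dz": 0.004,"az": 0,"grip": 30}
    - {"ax": 0,"ay": 0,"dx": 0,"dy": 0,"dz": 0.005,"az": 0,"grip": 30}
    - {"ax": 0,"ay": 0,"dx": 0,"dy": 0,"dz": 0.005,"az": 0,"grip": 30}
    - {"ax": 0,"ay": 0,"dx": 0,"dy": 0,"dz": 0.005,"az": 0,"grip": 30}

```text
time: 15.12
ee_pos: [0.5225, -0.1959, 0.058]
tool_rot: [[0.029, 1.0, 0.0], [1.0, -0.029, 0.0], [0.0, 0.0, -1.0]]
wrist_force: [-1.1, 0.9, 3.3]
width: 0.0391
gripper_force: 43.1
```

Seat contact is felt (about 4.8 N). Pressing about 4.5 mm more.

>>> apply_moves:
  commands:
    - {"ax": 0,"ay": 0,"dx": 0,"dy": 0,"dz": 0.0008,"az": 0,"grip": 30}
    - {"ax": 0,"ay": 0,"dx": 0,"dy": 0,"dz": 0.0016,"az": 0,"grip": 30}
    - {"ax": 0,"ay": 0,"dx": 0,"dy": 0,"dz": 0.0024,"az": 0,"grip": 30}
    - {"ax": 0,"ay": 0,"dx": 0,"dy": 0,"dz": 0.0032,"az": 0,"grip": 30}
    - {"ax": 0,"ay": 0,"dx": 0,"dy": 0,"dz": 0.004,"az": 0,"grip": 30}
    - {"ax": 0,"ay": 0,"dx": 0,"dy": 0,"dz": 0.0045,"az": 0,"grip": 30}
    - {"ax": 0,"ay": 0,"dx": 0,"dy": 0,"dz": 0.0045,"az": 0,"grip": 30}
    - {"ax": 0,"ay": 0,"dx": 0,"dy": 0,"dz": 0.0045,"az": 0,"grip": 30}

```text
time: 15.78
ee_pos: [0.5225, -0.1959, 0.0535]
tool_rot: [[0.029, 1.0, 0.0], [1.0, -0.029, 0.0], [0.0, 0.0, -1.0]]
wrist_force: [-2.8, 1.5, 5.6]
width: 0.0393
gripper_force: 43.3
```

Run:
```python
from h import *
s=read_state();print(s['ee_pos'],s['wrist_force'],s['ft_torque'])
a,d=grab('side','s6');P=cloud('side',d);b=a.astype(int)
blue=(b[...,2]-b[...,0]>50)&(np.hypot(P[...,0]-.522,P[...,1]+.194)<.035)
print(np.histogram(P[blue][:,2],bins=np.arange(.01,.1,.003)))
```

```text
[ 0.5224777  -0.19594627  0.05351377] [-2.75270125  1.48702092  5.59629458] [ 0.15118783  0.46133516 -0.01871804]
(array([ 0,  0,  1,  4,  9,  4,  0,  0,  0,  0,  0,  0,  0,  0,  0,  0,  0,
        3,  4,  8, 10,  6, 11, 10,  7,  1,  0,  0,  0,  0]), array([0.01 , 0.013, 0.016, 0.019, 0.022, 0.025, 0.028, 0.031, 0.034,
       0.037, 0.04 , 0.043, 0.046, 0.049, 0.052, 0.055, 0.058, 0.061,
       0.064, 0.067, 0.07 , 0.073, 0.076, 0.079, 0.082, 0.085, 0.088,
       0.091, 0.094, 0.097, 0.1  ]))
```

The foot is on the seat at 18 mm, the top has come down to about 86 mm, and the force is about 7 N: closed by roughly 6 of 8 mm. I relax it and then open.

>>> apply_moves:
  commands:
    - {"ax": 0,"ay": 0,"dx": 0,"dy": 0,"dz": 0,"az": 0,"grip": 30}
    - {"ax": 0,"ay": 0,"dx": 0,"dy": 0,"dz": -0.0015,"az": 0,"grip": 30}
    - {"ax": 0,"ay": 0,"dx": 0,"dy": 0,"dz": -0.003,"az": 0,"grip": 30}
    - {"ax": 0,"ay": 0,"dx": 0,"dy": 0,"dz": -0.0045,"az": 0,"grip": 30}
    - {"ax": 0,"ay": 0,"dx": 0,"dy": 0,"dz": -0.006,"az": 0,"grip": 30}
    - {"ax": 0,"ay": 0,"dx": 0,"dy": 0,"dz": -0.0065,"az": 0,"grip": 30}
    - {"ax": 0,"ay": 0,"dx": 0,"dy": 0,"dz": -0.0065,"az": 0,"grip": 30}
    - {"ax": 0,"ay": 0,"dx": 0,"dy": 0,"dz": -0.0065,"az": 0,"grip": 30}

```text
time: 16.5
ee_pos: [0.5226, -0.1959, 0.0597]
tool_rot: [[0.029, 1.0, 0.0], [1.0, -0.029, -0.0], [-0.0, 0.0, -1.0]]
wrist_force: [-1.6, 0.8, 2.5]
width: 0.0398
gripper_force: 42.9
```

>>> apply_moves:
  commands:
    - {"ax": 0,"ay": 0,"dx": 0,"dy": 0,"dz": 0,"az": 0,"grip": 50}
    - {"ax": 0,"ay": 0,"dx": 0,"dy": 0,"dz": 0,"az": 0,"grip": 55}
    - {"ax": 0,"ay": 0,"dx": 0,"dy": 0,"dz": 0,"az": 0,"grip": 65}
    - {"ax": 0,"ay": 0,"dx": 0,"dy": 0,"dz": 0,"az": 0,"grip": 80}
    - {"ax": 0,"ay": 0,"dx": 0,"dy": 0,"dz": 0,"az": 0,"grip": 95}
    - {"ax": 0,"ay": 0,"dx": 0,"dy": 0,"dz": 0,"az": 0,"grip": 95}
    - {"ax": 0,"ay": 0,"dx": 0,"dy": 0,"dz": 0,"az": 0,"grip": 95}
    - {"ax": 0,"ay": 0,"dx": 0,"dy": 0,"dz": 0,"az": 0,"grip": 95}

```text
time: 17.17
ee_pos: [0.5225, -0.1958, 0.0598]
tool_rot: [[0.029, 1.0, 0.0], [1.0, -0.029, -0.0], [-0.0, 0.0, -1.0]]
wrist_force: [-0.7, -0.2, 0.8]
width: 0.0815
gripper_force: 0.0
```

>>> apply_moves:
  commands:
    - {"ax": 0,"ay": 0,"dx": 0,"dy": 0,"dz": -0.01,"az": 0,"grip": 95}
    - {"ax": 0,"ay": 0,"dx": 0,"dy": 0,"dz": -0.03,"az": 0,"grip": 95}
    - {"ax": 0,"ay": 0,"dx": 0,"dy": 0,"dz": -0.05,"az": 0,"grip": 95}
    - {"ax": 0,"ay": 0,"dx": 0,"dy": 0,"dz": -0.075,"az": 0,"grip": 95}
    - {"ax": 0,"ay": 0,"dx": 0,"dy": 0,"dz": -0.1,"az": 0,"grip": 95}
    - {"ax": 0,"ay": 0,"dx": 0,"dy": 0,"dz": -0.115,"az": 0,"grip": 95}
    - {"ax": 0,"ay": 0,"dx": 0,"dy": 0,"dz": -0.12,"az": 0,"grip": 95}
    - {"ax": 0,"ay": 0,"dx": 0,"dy": 0,"dz": -0.12,"az": 0,"grip": 95}

```text
time: 17.83
ee_pos: [0.5237, -0.1963, 0.1818]
tool_rot: [[0.029, 1.0, 0.004], [1.0, -0.029, -0.0], [-0.0, 0.004, -1.0]]
wrist_force: [0.4, -0.0, 0.3]
width: 0.0813
gripper_force: 0.0
```

Run:
```python
from h import *
s=read_state();print(s['ee_pos'],s['wrist_force'])
a,d=grab('side','s7');P=cloud('side',d);b=a.astype(int)
blue=(b[...,2]-b[...,0]>50)&(np.hypot(P[...,0]-.522,P[...,1]+.194)<.035)
print(np.histogram(P[blue][:,2],bins=np.arange(.01,.13,.003)))
cv2.imwrite('pics/c7.png',cv2.resize(a[115:195,274:354,::-1],(480,480),interpolation=cv2.INTER_CUBIC))
```

```text
[ 0.52366583 -0.19633696  0.18182092] [ 0.3536932  -0.02617242  0.32199057]
(array([ 0,  0,  2,  5,  8,  1,  1,  0,  0,  0,  0,  0,  0,  0,  0,  0,  0,
        0,  0,  0,  1,  8,  7,  7,  8, 11,  6,  5,  0,  0,  0,  0,  0,  0,
        0,  0,  0,  0,  0]), array([0.01 , 0.013, 0.016, 0.019, 0.022, 0.025, 0.028, 0.031, 0.034,
       0.037, 0.04 , 0.043, 0.046, 0.049, 0.052, 0.055, 0.058, 0.061,
       0.064, 0.067, 0.07 , 0.073, 0.076, 0.079, 0.082, 0.085, 0.088,
       0.091, 0.094, 0.097, 0.1  , 0.103, 0.106, 0.109, 0.112, 0.115,
       0.118, 0.121, 0.124, 0.127]))
```

View pics/c7.png

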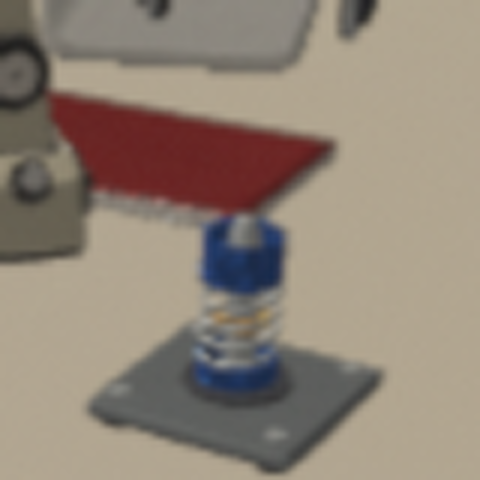

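The spring stands upright and relaxed on the seat, with its foot at (238,380) and top at z≈93 mm. The gripper is clear of it.

```bash
python3 -c "
from cell import ctrl
print(ctrl.finish_job())"
```

```text
the job is handed in; nothing more can be done
None
```

The spring is threaded over both collars, was pressed about 6 of its 8 mm on the seat, and now stands released and relaxed on the rod; I handed the job in at about 18 s, and no verdict came back.

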